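# Take the long paddle out of the utensil steriliser

### The arm

A 7-joint arm with a two-finger parallel gripper is mounted at the origin on the work surface. World frame = base frame: x ahead of the robot, y to its left, z up, the work surface at z = 0. Lengths are in m, angles in rad, forces in N, time in s.
With the tool pointing down it reaches from about 0.425 to 0.925 m from the base axis. Payload 6.8 kg.
Tool frame: the origin (TCP) lies between the finger pads; the fingertips stand 17 mm ahead of it and the grasp point (between the pads) lies 2 mm behind it; x points along the fingers, y is the direction in which the jaws open and shut, and the axes are right-handed (so a half turn about x gives the same grasp; the last joint's range is limited). The gripper opens to 85 mm and grips with 20 to 120 N. Pads are 22 mm wide; open, the fingers measure 114 mm over their backs; the gripper's body (76 mm by 85 mm) begins 54 mm behind the grasp point. The pads swing forward as they close: fully open they stand 13 mm farther back than shut.
Start: joints at [-1.317, 0.477, 0.022, 1.555, -0.011, 1.109, -0.083], TCP at [0.239, 0.631, 0.248] pointing down, gripper open.
Joint ranges: [-2.96, 2.96], [-0.34, 2.1], [-1.41, 1.46], [0.24, 2.44], [-1.37, 4.51], [0.17, 1.92], [-2.96, 2.96]. Speed limits (rad/s): [2.39, 2.39, 3.14, 3.14, 3.14, 3.14, 3.14].

### API

Orientations are given as a rotation vector (axis times angle).
In Python, from bench import r gives the robot as it stands. The module is installed in compiled form; this text tells all that it offers.
- The arm moves only by the tool apply_moves, never from a script. Its argument "increments" is text: rows parted by semicolons, each of 7 numbers parted by spaces: the finger opening in mm, from 0 to 85.4, then the shift along the tool's x, y, z normalised to -1 to 1, where 1 is 100 cm, then the turn, a rotation vector about the tool's x, y, z normalised to -1 to 1, where 1 is 0.12 rad. In form: gripper x y z wx wy wz; .... A call has exactly 8 rows; each row shifts and turns the commanded pose from where the row before left it, along the tool's axes as they then stand; what a row does not reach is not made up. A row lasts 1/10 s, in which the tool goes at most 50 mm and 8.59 degrees, less where a joint would pass 70% of its speed; a pose out of reach is approached as far as the arm can. A call with a number of a shift or a turn outside -1 to 1 is refused whole. A call with a gripper value outside its range is refused whole. The fingers move at their own pace and stop on an object; "squeeze" is the grip in N (left out, the last holds). Time passes only in rows, so rows that do not move let the fingers close, or fill a call up. It gives the time, the measured TCP pose, the force and the opening at its end, in the units of the state.
- r.get_obs(): the state, without advancing time (a new reading comes with each control period).
- r.grab_frame(name): name is "scene" or "side" or "wrist"; returns a dict with "color" (480x640x3 uint8, blue, green, red), "fx", "fy", "cx", "cy" (pixels), "k1" (the pictures are not rectified: a ray, as slopes to the right and down, at radius r is drawn at 1 + k1 r^2 times it, then the intrinsics apply), "origin" and "orientation" of the camera in the world. Camera axes: x right, y up, looking along -z (the intrinsics and any distortion apply to the point x, -y, -z); pixel columns grow to the right and rows downward; lengths in m; the calibration is good to about 2 mm. A picture is of the moment at which its call begins. There is no depth.
- r.hand_in(): hands the job in, once; it reports no verdict.
The state is a dict: "clock": time; "joints": joint angles; "qvel": joint speeds; "tau": joint torques, N m; "tcp_pos": TCP position; "orientation": TCP orientation; "contact_force": force on the tool from outside, world axes, zero at the start; "moment": the same for the moment, N m; "grip_width": finger opening in m.
Only numpy, scipy, OpenCV 4.12 (cv2) and the standard library are available. Lean on these libraries where they do the work, as an engineer would, in place of code of your own. Each camera call takes 0.05 s, during which the arm holds its last target. There are 200 camera calls.

### The job

Switch off the utensil steriliser: press the red lamp key down and let it up, then the blue dryer-fan key, one at a time, leaving the green start key alone. Then take the orange-handled paddle by its handle and, as it is longer than the loading opening, tilt it handle-up and draw it out diagonally from under the hood, without forcing it against the machine or disturbing the black-handled spoon or the glasses on the tray. Finish still holding the paddle steady in the gripper, all of it clearly higher than the top of the steriliser's hood and touching nothing else; do not put it down.

Things in the scene. Friction and masses are not known exactly. Their poses are not given: they have to be found in the camera images.
- steriliser: Utensil steriliser, a fixed stainless tub 266 (x) by 416 (y) mm. Origin: centre of its underside, on the counter; z up; its -x long side faces the robot, +y is its left seen from the robot. Walls 8 mm thick, rim 125 mm high; inside x -125..125, y -200..200 mm, floor 20 mm high. Its right part, y below 50 mm, is roofed by a fixed white hood, 125 to 165 mm high.
- opening (a point): Centre of the loading opening in the steriliser's top, at rim height (125 mm); axes as the steriliser. The opening is free over 250 mm along x and from 69 mm on its -y side (the hood's edge) to 75 mm on its +y side (the end wall).
- hood_edge (a point): Middle of the hood's lower edge over the opening, 125 mm high; axes as the steriliser. The hood reaches from here 258 mm towards -y. A clear cover slid back under it lowers its underside to 121 mm, and the cover's upright lip stands 2 to 6 mm out from the edge towards +y, 119 to 135 mm high.
- rear_wire (a point): Middle of the rear one of two fixed rack wires inside the tub, at its top, 62 mm high; axes as the steriliser, wires along x, 6 mm thick. The front wire is the same, 185 mm from here towards +y. Paddle and spoon lie level on both wires along y, one 48 mm to -x and the other 48 mm to +x of the middle: either may be in either place.
- paddle_grip (a point): A point inside the orange handle of the loose steel paddle (0.08 to 0.17 kg, 300 mm long), mid-section, 9 mm above its flat underside. Axes: y along the paddle to the handle's butt, z up as it lies. Handle 18 by 18 mm, from 45 mm on the blade side of this point to 65 mm on the butt side. At the start it lies in the loading opening, butt 15 to 35 mm from the +y end wall, blade under the hood.
- paddle_butt (a point): The butt end of the paddle's handle, 65 mm along +y from paddle_grip, on the handle's centre line. Same axes.
- paddle_tip (a point): The far end of the paddle's blade, 235 mm along -y from paddle_grip, 2 mm above the flat underside; same axes. The blade is 56 mm wide, 4 mm thick, 90 mm long; the shank between it and the handle is 10 mm wide, 6 mm thick. Undersides of handle, shank and blade are in one plane.
- spoon_grip (a point): Centre of the black handle (18 x 18 x 110 mm) of the steel spoon, 300 mm long, which lies beside the paddle in the same way and stays there. 9 mm above its underside. Axes as for the paddle.
- key_red_top (a point): Top centre of the red key (lamp off), a round spring key of 24 mm diameter on top of the hood, pressed straight down; it springs back up. The three keys stand 55 mm apart in a line along the steriliser's y.
- key_blue_top (a point): Top centre of the blue key (dryer fan off), like the red one.
- key_green_top (a point): Top centre of the green key (start), like the red one; not to be pressed.
- key_red (a joint): Travel of the red key in m: 0 up, 0.006 fully down (4 N); counts as pressed beyond 0.004, as released below 0.002.
- key_blue (a joint): Travel of the blue key, likewise.
- key_green (a joint): Travel of the green key, likewise.
- glass0: Clear tumbler standing mouth down on the aluminium tray at the left, 68 mm wide, 114 mm high. Origin: centre of its underside.
- glass1: Second tumbler, same.
- glass2: Third tumbler, same.

How it is judged:
By the outcome, as a careful person would: the job done as asked, in the order asked, and still so for the second after the job is handed in, while the arm keeps its last pose, push and grip.
It also fails if it takes over 58 s, if anything falls off the work surface, if the arm or the gripper's body presses on something with over 40 N, if the wrist force passes 120 N, or if a joint passes its speed limit or range.

## Working session

There is one attempt and no reset: what is moved stays moved. The work goes in short steps, Python scripts to look and compute and a tool call to move; the robot and the scene stay as the last step left them, time stands still between calls to the robot, and variables do not carry over. Pictures are saved under pics/ and viewed, about 8 in all and at most 12, crops included, and the job is handed in when it is done.

Besides the shell and the picture viewer there is one more tool, called after ">>>" in YAML: its name, and indented under it one key for each argument. apply_moves: Moves the arm, as the interface text tells. Scaled input: -1 to 1 covers 100 cm each way for a shift and 0.12 rad each way for a turn. Its arguments: {"type":"object","properties":{"increments":{"type":"string"},"squeeze":{"type":"number"}},"required":["increments"]}

```bash
mkdir -p pics; cat > h.py <<'E'
import numpy as np, cv2
from scipy.spatial.transform import Rotation as R
from bench import r
def rot(o):
    o=np.array(o,float)
    return o if o.shape==(3,3) else (R.from_rotvec(o).as_matrix() if o.size==3 else R.from_quat(o).as_matrix())
def ray(f,u,v):
    K=np.array([[f['fx'],0,f['cx']],[0,f['fy'],f['cy']],[0,0,1.]])
    p=cv2.undistortPoints(np.array([[[u,v]]],float),K,np.array([f['k1'],0,0,0.]))[0,0]
    return np.array(f['origin']),rot(f['orientation'])@np.array([p[0],-p[1],-1])
def onz(f,u,v,z):
    o,d=ray(f,u,v); return o+d*(z-o[2])/d[2]
def proj(f,P):
    p=rot(f['orientation']).T@(np.array(P)-np.array(f['origin'])); x,y=p[0]/-p[2],-p[1]/-p[2]
    k=1+f['k1']*(x*x+y*y); return f['fx']*x*k+f['cx'],f['fy']*y*k+f['cy']
E
python3 - <<'E'
from h import *
print(r.get_obs())
import pickle
for n in("scene","side","wrist"):
    f=r.grab_frame(n); cv2.imwrite(f"pics/{n}0.png",f['color']); pickle.dump(f,open(n+'0.pkl','wb'))
    print(n,{k:v for k,v in f.items() if k!='color'})
E
```

```text
{'clock': 0.0, 'joints': array([-1.31707169,  0.47779876,  0.02232578,  1.55644802, -0.01148379,
        1.1092899 , -0.0830983 ]), 'qvel': array([ 1.10761390e-03, -8.68736575e-04,  2.38426497e-04, -2.65263157e-04,
        9.00491534e-05, -1.36728928e-03, -1.09834706e-03]), 'tau': array([ 2.22968829e-04, -5.96453261e+01,  1.60793591e+00, -2.81185716e+01,
        1.24165855e-02,  9.54501535e-03, -8.20110614e-06]), 'tcp_pos': array([0.23874787, 0.63077162, 0.24732777]), 'orientation': array([ 0.28244421,  1.5522779 , -0.28529465]), 'contact_force': array([-0.4213554 , -0.19069889, -0.14062741]), 'moment': array([-0.02612049, -0.00298676,  0.01210162]), 'grip_width': 0.08530690405284501}
scene {'fx': 526.1868677029696, 'fy': 526.1868677029696, 'cx': 321.7017655121026, 'cy': 245.0974960689175, 'k1': -0.002595710855604477, 'origin': array([1.04241842, 0.71062147, 0.98889949]), 'orientation': array([0.32096414, 0.88690342, 2.28910206])}
side {'fx': 521.6666922390675, 'fy': 521.6666922390675, 'cx': 322.3259777845152, 'cy': 234.61918600715993, 'k1': -0.06444727658093366, 'origin': array([ 0.2563523 , -0.60840138,  1.05862377]), 'orientation': array([ 0.70325968, -0.13650014, -0.33288869])}
wrist {'fx': 366.7458214331659, 'fy': 366.7458214331659, 'cx': 312.653822025561, 'cy': 235.86408221628062, 'k1': -0.057714096261051465, 'origin': array([0.17834113, 0.65472877, 0.37260364]), 'orientation': array([-0.23055346, -0.15699796,  1.20290689])}
```

View pics/scene0.png

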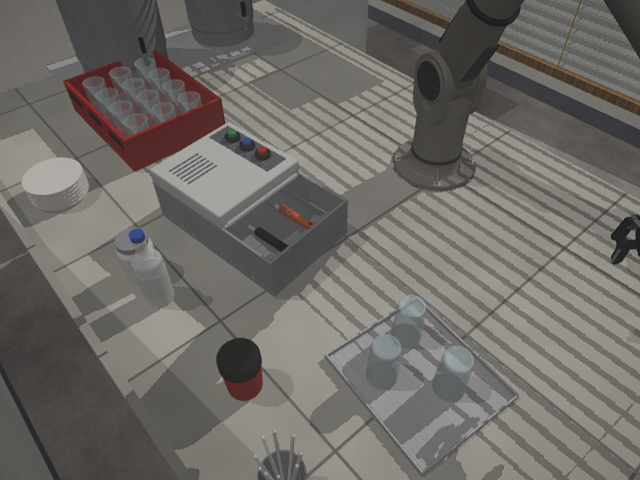

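View pics/side0.png

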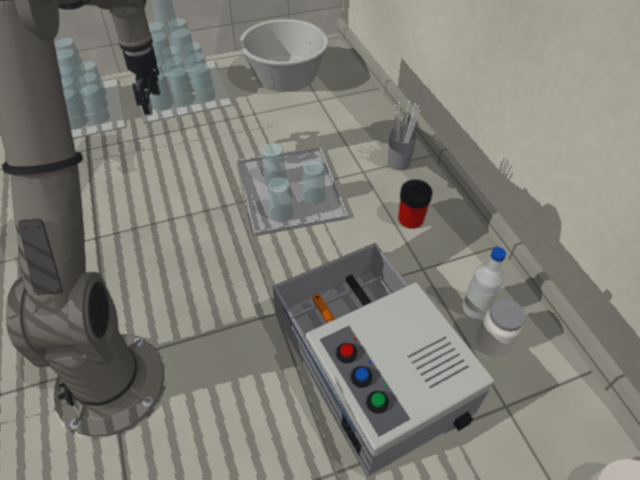

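Scene view: the keys are red (262,153), blue (247,143) and green (232,133), the orange handle is at (295,216) on the robot side, and the spoon is at (268,238). Side view: the keys are red (347,351), blue (362,375) and green (377,400), and the orange handle is at (322,308).

```bash
cat >> h.py <<'E'
def tri(f,a,g,b):
    o1,d1=ray(f,*a);o2,d2=ray(g,*b)
    s=np.linalg.lstsq(np.c_[d1,-d2],o2-o1,rcond=None)[0]
    p,q=o1+s[0]*d1,o2+s[1]*d2
    return (p+q)/2,np.linalg.norm(p-q)
def mask(im,c):
    h,s,v=[x.astype(int) for x in cv2.split(cv2.cvtColor(im,cv2.COLOR_BGR2HSV))]
    ok={'red':((h<4)|(h>174)),'orange':(h>=7)&(h<20),'blue':(h>105)&(h<125),'green':(h>50)&(h<85)}[c]
    return (ok&(s>140)&(v>60)).astype(np.uint8)
def blobs(im,c,amin=15):
    n,l,st,ce=cv2.connectedComponentsWithStats(mask(im,c))
    return [(tuple(ce[i].round(1)),int(st[i,4]),tuple(map(int,st[i,:4]))) for i in range(1,n) if st[i,4]>=amin],l
E
python3 - <<'E'
from h import *
import pickle
S=pickle.load(open('scene0.pkl','rb'));D=pickle.load(open('side0.pkl','rb'))
for c in('red','blue','green','orange'):
    print(c,blobs(S['color'],c)[0],blobs(D['color'],c)[0])
for nm,F,(x0,x1,y0,y1) in (('s',S,(140,360,110,300)),('d',D,(260,510,230,480))):
    cv2.imwrite(f'pics/{nm}_z.png',cv2.resize(F['color'][y0:y1,x0:x1],None,fx=3 if nm=='s' else 2.4,fy=3 if nm=='s' else 2.4,interpolation=cv2.INTER_CUBIC))
E
```

```text
red [((np.float64(131.2), np.float64(97.4)), 1962, (64, 50, 157, 101)), ((np.float64(261.6), np.float64(149.1)), 35, (258, 147, 8, 5)), ((np.float64(260.0), np.float64(379.8)), 49, (258, 369, 4, 23)), ((np.float64(234.1), np.float64(389.5)), 123, (225, 380, 22, 20))] [((np.float64(410.9), np.float64(215.5)), 505, (399, 200, 28, 28)), ((np.float64(346.4), np.float64(350.1)), 158, (340, 344, 14, 14))]
blue [((np.float64(246.4), np.float64(140.2)), 31, (243, 138, 8, 5)), ((np.float64(136.0), np.float64(233.6)), 110, (129, 229, 15, 10))] [((np.float64(498.0), np.float64(253.7)), 151, (491, 247, 15, 14)), ((np.float64(361.4), np.float64(373.9)), 171, (355, 367, 14, 15))]
green [] [((np.float64(377.6), np.float64(399.2)), 170, (371, 392, 14, 15))]
orange [((np.float64(297.7), np.float64(217.8)), 223, (282, 205, 32, 24))] [((np.float64(322.7), np.float64(308.0)), 247, (313, 294, 22, 28))]
```

View pics/s_z.png

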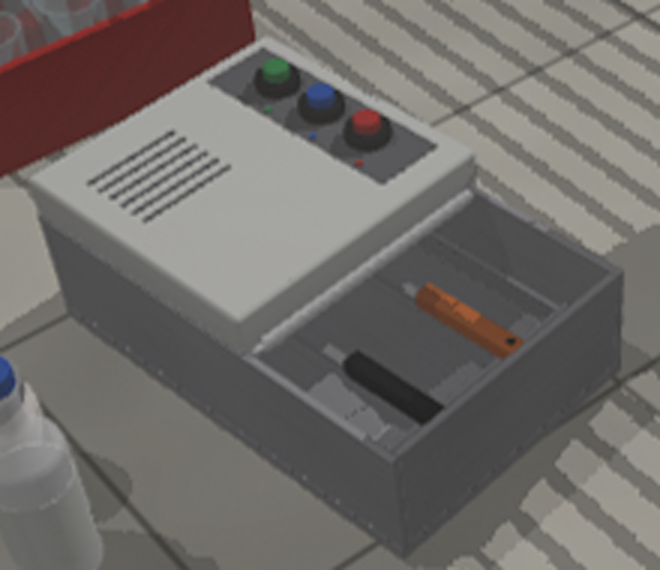

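View pics/d_z.png

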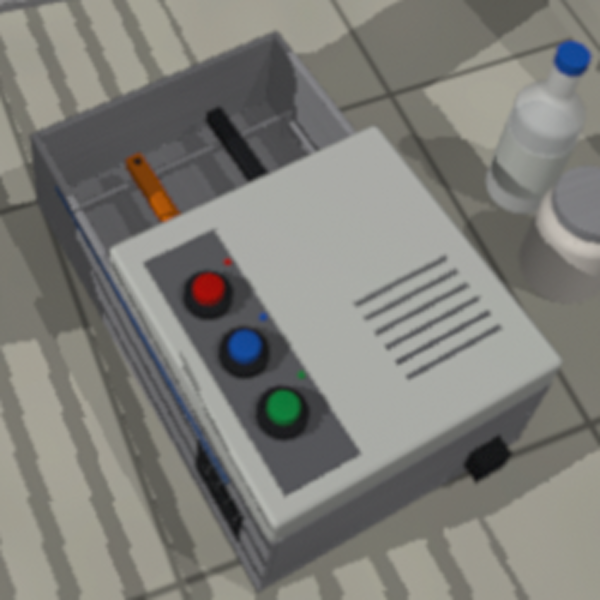

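```bash
python3 - <<'E'
from h import *
import pickle
np.set_printoptions(precision=4,suppress=True)
S=pickle.load(open('scene0.pkl','rb'));D=pickle.load(open('side0.pkl','rb'))
P={'rim-+':((347.3,200.7),(273.8,286.3)),'rim++':((273.3,261.7),(375.8,243.8)),
'h-+':((297.3,162.3),(307,332.9)),'h++':((220,216.7),(416.3,282.9)),'h+-':((150,170),(493.3,380)),'h--':((228.3,122.7),(374.6,450.8)),
'red':((261.8,150.5),(346.4,350.1)),'blue':((246.4,141.7),(361.4,373.9)),'green':((231.5,133),(377.6,399.2)),'butt':((310,225),(317,297))}
for k,(a,b) in P.items():
    z=.125 if 'rim' in k else .165 if k[0]=='h' else .08 if k=='butt' else .178
    print(k,*tri(S,a,D,b),onz(S,*a,z)[:2],onz(D,*b,z)[:2])
for n,F in(('S',S),('D',D)):
    ys,xs=np.nonzero(mask(F['color'],'orange')); 
    for i in (ys.argmin(),ys.argmax(),xs.argmin(),xs.argmax()): print(n,xs[i],ys[i],onz(F,xs[i],ys[i],.08)[:2])
E
```

```text
rim-+ [0.3936 0.0435 0.1226] 0.0019340990832304498 [0.3944 0.0456] [0.394  0.0412]
rim++ [0.6488 0.0794 0.1251] 0.009380835750254403 [0.6448 0.0817] [0.6528 0.0769]
h-+ [ 0.4184 -0.1119  0.1595] 0.00103946819026368 [ 0.423  -0.1067] [ 0.417  -0.1147]
h++ [ 0.6727 -0.0767  0.1616] 0.003761851863857839 [ 0.6727 -0.0723] [ 0.6728 -0.0795]
h+- [ 0.7099 -0.3257  0.1614] 6.636690364979558e-05 [ 0.7113 -0.3212] [ 0.708  -0.3268]
h-- [ 0.4516 -0.3668  0.1589] 0.0016258951772427635 [ 0.4566 -0.3594] [ 0.4495 -0.3681]
red [ 0.4719 -0.1839  0.1816] 0.0013525296791980254 [ 0.47   -0.1882] [ 0.4722 -0.1818]
blue [ 0.4797 -0.2382  0.1818] 0.0017993465046152555 [ 0.4779 -0.2431] [ 0.4799 -0.2361]
green [ 0.4877 -0.2928  0.1826] 0.0018943624665587408 [ 0.4853 -0.299 ] [ 0.488  -0.2906]
butt [0.4846 0.013  0.0776] 0.0010191158383995721 [0.4866 0.0146] [0.4836 0.0117]
S 282 205 [ 0.4943 -0.0854]
S 306 228 [0.5003 0.016 ]
S 280 207 [ 0.5025 -0.083 ]
S 313 223 [0.4767 0.0142]
D 316 294 [0.4842 0.0201]
D 326 321 [ 0.4808 -0.0538]
D 313 296 [0.476  0.0173]
D 334 318 [ 0.4999 -0.0526]
```

```bash
cat >> h.py <<'E'
TH=np.radians(8.1)
SX=np.array([np.cos(TH),np.sin(TH),0]);SY=np.array([-np.sin(TH),np.cos(TH),0]);SZ=np.array([0,0,1.])
def Rt(tilt,s=1):
    "tool rot: down, jaw along s*SX, tilted about SX by tilt deg (handle-up positive)"
    y=s*SX; x=-SZ; return R.from_rotvec(np.radians(tilt)*SX).as_matrix()@np.c_[x,y,np.cross(x,y)]
def rows(p0,R0,p1,R1,n):
    "per-row increments, straight line + constant turn"
    dw=R.from_matrix(R0.T@R1).as_rotvec(); out=[]
    for i in range(n):
        a=R0@R.from_rotvec(dw*i/n).as_matrix()
        out.append(np.r_[a.T@(p1-p0)/n, dw/n/.12])
    return out
def cur():
    o=r.get_obs(); return np.array(o['tcp_pos']),rot(o['orientation']),o
E
python3 - <<'E'
from h import *
import pickle
np.set_printoptions(precision=4,suppress=True)
S=pickle.load(open('scene0.pkl','rb'));D=pickle.load(open('side0.pkl','rb'))
edge=np.array([.5455,-.0943,0])  # hood edge middle from corners
C=edge-SY*.050
print('C',C, 'from key', [ ((np.array(p)-C)@SX,(np.array(p)-C)@SY) for p in ([.472,-.184,0],[.48,-.238,0])])
st=lambda p:(round((p-C)@SX*1000),round((p-C)@SY*1000))
for u,v in((291.25,316.7),(380.8,279.2)): print('wire',st(onz(D,u,v,.062)))
for u,v in((273.8,286.3),(375.8,243.8)): print('rim',st(onz(D,u,v,.125)))
for u,v in((316,294),(313,296),(326,321),(334,318)): print('or D',st(onz(D,u,v,.08)))
for u,v in((306,228),(313,223),(282,205),(280,207)): print('or S',st(onz(S,u,v,.08)))
for u,v in((327,357),(515,395),(424,470),(410,295)): print('tray S',onz(S,u,v,.01))
p,A,o=cur(); print(A)
for s in(1,-1): print(s,R.from_matrix(A.T@Rt(0,s)).as_rotvec())
E
```

```text
C [ 0.5525 -0.1438  0.    ] from key [(np.float64(-0.08540557934696813), np.float64(-0.028448881549762876)), (np.float64(-0.08509405660986513), np.float64(-0.08303736892195764))]
wire (-116, 155)
wire (116, 149)
rim (-131, 206)
rim (130, 204)
or D (-45, 172)
or D (-53, 170)
or D (-58, 99)
or D (-39, 98)
or S (-29, 166)
or S (-53, 167)
or S (-49, 66)
or S (-41, 67)
tray S [0.6667 0.2825 0.01  ]
tray S [0.4411 0.5929 0.01  ]
tray S [0.687  0.5717 0.01  ]
tray S [0.4154 0.2866 0.01  ]
[[-0.0004  0.3539  0.9353]
 [-0.0014  0.9353 -0.3539]
 [-1.     -0.0014  0.0001]]
1 [1.0677 0.0009 0.0012]
-1 [-2.0739 -0.0014  0.001 ]
```

```bash
python3 - <<'E'
from h import *
np.set_printoptions(precision=3,suppress=True)
p,A,o=cur()
T=Rt(0); dw=R.from_matrix(A.T@T).as_rotvec()
M=A@R.from_rotvec(dw*.6).as_matrix()
W=np.array([.47,.12,.27])
for x in rows(p,A,W,M,12)+rows(W,M,np.array([.472,-.184,.225]),T,8): print(x)
E
```

```text
[-0.002 -0.033  0.033  0.445  0.     0.001]
[-0.002 -0.031  0.035  0.445  0.     0.001]
[-0.002 -0.029  0.036  0.445  0.     0.001]
[-0.002 -0.027  0.038  0.445  0.     0.001]
[-0.002 -0.025  0.039  0.445  0.     0.001]
[-0.002 -0.023  0.041  0.445  0.     0.001]
[-0.002 -0.021  0.042  0.445  0.     0.001]
[-0.002 -0.019  0.043  0.445  0.     0.001]
[-0.002 -0.016  0.044  0.445  0.     0.001]
[-0.002 -0.014  0.045  0.445  0.     0.001]
[-0.002 -0.012  0.045  0.445  0.     0.001]
[-0.002 -0.009  0.046  0.445  0.     0.001]
[ 0.006 -0.02   0.032  0.445  0.     0.001]
[ 0.006 -0.018  0.033  0.445  0.     0.001]
[ 0.006 -0.017  0.034  0.445  0.     0.001]
[ 0.006 -0.015  0.035  0.445  0.     0.001]
[ 0.006 -0.013  0.036  0.445  0.     0.001]
[ 0.006 -0.011  0.036  0.445  0.     0.001]
[ 0.006 -0.009  0.037  0.445  0.     0.001]
[ 0.006 -0.007  0.037  0.445  0.     0.001]
```

>>> apply_moves:
  increments: "0 -0.002 -0.033 0.033 0.445 0 0;0 -0.002 -0.031 0.035 0.445 0 0;0 -0.002 -0.029 0.036 0.445 0 0;0 -0.002 -0.027 0.038 0.445 0 0;0 -0.002 -0.025 0.039 0.445 0 0;0 -0.002 -0.023 0.041 0.445 0 0;0 -0.002 -0.021 0.042 0.445 0 0;0 -0.002 -0.019 0.043 0.445 0 0"
  squeeze: 30

```text
clock: 0.95
tcp_pos: [0.3938, 0.2892, 0.2644]
orientation: [0.619, 1.481, -0.618]
contact_force: [0.8, 0.2, -0.5]
grip_width: 0.0002
```

>>> apply_moves:
  increments: "0 -0.002 -0.016 0.044 0.445 0 0;0 -0.002 -0.014 0.045 0.445 0 0;0 -0.002 -0.012 0.045 0.445 0 0;0 -0.002 -0.009 0.046 0.445 0 0;0 0.006 -0.02 0.032 0.445 0 0;0 0.006 -0.018 0.033 0.445 0 0;0 0.006 -0.017 0.034 0.445 0 0;0 0.006 -0.015 0.035 0.445 0 0"

```text
clock: 1.75
tcp_pos: [0.4713, -0.0324, 0.2481]
orientation: [0.946, 1.356, -0.946]
contact_force: [0.7, -0.0, 0.4]
grip_width: 0.0
```

>>> apply_moves:
  increments: "0 0.006 -0.013 0.036 0.445 0 0;0 0.006 -0.011 0.036 0.445 0 0;0 0.006 -0.009 0.037 0.445 0 0;0 0.006 -0.007 0.037 0.445 0 0;0 0 0 0 0 0 0;0 0 0 0 0 0 0;0 0 0 0 0 0 0;0 0 0 0 0 0 0"

```text
clock: 2.55
tcp_pos: [0.4731, -0.1811, 0.2243]
orientation: [1.103, 1.274, -1.102]
contact_force: [-0.2, 0.8, 0.8]
grip_width: -0.0
```

```bash
cat > goto.py <<'E'
import sys
from h import *
np.set_printoptions(precision=4,suppress=True)
p,A,o=cur(); print('t',o['clock'],'tcp',p,'F',o['contact_force'],'w',o['grip_width'],'q',o['joints'])
a=list(map(float,sys.argv[1:])) # x y z tilt
if a:
    print('delta tool', A.T@(np.array(a[:3])-p), 'turn units', R.from_matrix(A.T@Rt(a[3])).as_rotvec()/.12)
E
python3 goto.py .472 -.184 .21 0
python3 - <<'E'
from h import *
import pickle
f=r.grab_frame('wrist'); cv2.imwrite('pics/w1.png',f['color']); pickle.dump(f,open('w1.pkl','wb'))
print(proj(f,[.472,-.184,.182]),proj(f,[.48,-.238,.182]))
for c in('red','blue','green','orange'): print(c,blobs(f['color'],c,60)[0])
E
```

```text
t 2.55 tcp [ 0.4731 -0.1811  0.2243] F [-0.1575  0.8124  0.827 ] w -2.8360233848217306e-05 q [-0.3039  0.2579  0.6502  2.011  -0.1943  0.9329  0.5906]
delta tool [ 0.0143 -0.0016  0.0028] turn units [ 0.0193 -0.0057 -0.0017]
(np.float64(307.6260680337406), np.float64(282.5172713683569)) (np.float64(308.277252485532), np.float64(377.6983703538109))
red [((np.float64(363.2), np.float64(233.1)), 111, (358, 228, 12, 12)), ((np.float64(301.5), np.float64(270.4)), 1038, (280, 254, 49, 36))]
blue [((np.float64(312.4), np.float64(386.9)), 265, (306, 376, 14, 23))]
green []
orange [((np.float64(363.6), np.float64(50.8)), 2797, (350, 0, 29, 104))]
```

View pics/w1.png

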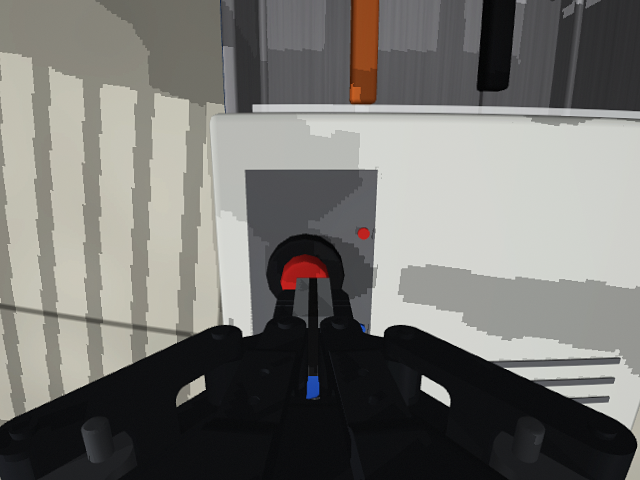

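The wrist view shows the closed fingertips over the red key, whose centre is about (304,279). Predicted was (307,282), so the estimate is good to 2 mm. The green key is hidden, and orange is at (363,50). Now pressing red gently.

>>> apply_moves:
  increments: "0 0.01 -0.003 0.001 0 0 0;0 0.005 0 0 0 0 0;0 0.003 0 0 0 0 0;0 0.001 0 0 0 0 0;0 0.001 0 0 0 0 0;0 0.001 0 0 0 0 0;0 0 0 0 0 0 0;0 0 0 0 0 0 0"

```text
clock: 3.4
tcp_pos: [0.47, -0.184, 0.2034]
orientation: [1.105, 1.273, -1.105]
contact_force: [-0.9, 0.2, 2.1]
grip_width: -0.0
```

```bash
python3 goto.py .4705 -.1825 .195 0
```

```text
t 3.4 tcp [ 0.47   -0.184   0.2034] F [-0.8969  0.2317  2.0688] w -8.52609211818058e-06 q [-0.2846  0.2858  0.6414  2.0359 -0.2196  0.8863  0.6181]
delta tool [ 0.0084  0.0007 -0.0014] turn units [-0.0039 -0.0006 -0.0007]
```

>>> apply_moves:
  increments: "0 0.001 0 0 0 0 0;0 0.001 0 0 0 0 0;0 0 0 0 0 0 0;0 0.001 0 0 0 0 0;0 0 0 0 0 0 0;0 0.001 0 0 0 0 0;0 0 0 0 0 0 0;0 0 0 0 0 0 0"

```text
clock: 4.2
tcp_pos: [0.4701, -0.184, 0.1994]
orientation: [1.105, 1.272, -1.105]
contact_force: [-0.7, -0.1, 2.7]
grip_width: -0.0001
```

>>> apply_moves:
  increments: "0 0.001 0 0 0 0 0;0 0 0 0 0 0 0;0 0.001 0 0 0 0 0;0 0 0 0 0 0 0;0 0.001 0 0 0 0 0;0 0 0 0 0 0 0;0 0 0 0 0 0 0;0 0 0 0 0 0 0"

```text
clock: 5.0
tcp_pos: [0.4702, -0.1841, 0.1978]
orientation: [1.106, 1.273, -1.104]
contact_force: [-6.6, 2.0, 19.5]
grip_width: -0.0001
```

```bash
python3 - <<'E'
from h import *
F=r.grab_frame('side');F=r.grab_frame('side');cv2.imwrite('pics/p1.png',F['color'])
print(r.get_obs()['contact_force'],r.get_obs()['tcp_pos'])
im=cv2.resize(F['color'][310:430,300:420],None,fx=4.5,fy=4.5,interpolation=cv2.INTER_CUBIC);cv2.imwrite('pics/p1z.png',im)
print(blobs(F['color'],'red')[0])
E
```

```text
[-6.43707005  1.79630822 20.79169845] [ 0.47016807 -0.1840992   0.1977712 ]
[((np.float64(411.0), np.float64(215.4)), 510, (399, 200, 28, 28)), ((np.float64(344.5), np.float64(354.5)), 39, (340, 351, 12, 7))]
```

View pics/p1z.png

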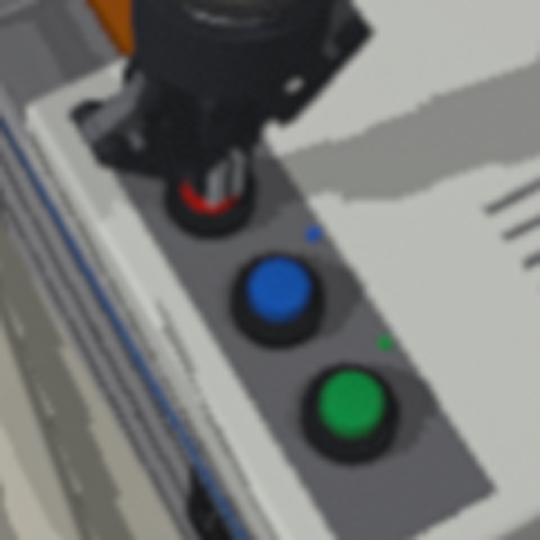

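The red key has sunk level with its collar under the fingertips (crop pixel 210,195) while blue and green stand proud, and the force shows a hard stop at 20 N. Red is pressed. Now I lift and go to blue.

>>> apply_moves:
  increments: "0 -0.005 0 0 0 0 0;0 -0.01 0 0 0 0 0;0 -0.015 0 0 0 0 0;0 0 0 0.015 0 0 0;0 0 0 0.025 0 0 0;0 0 0 0.015 0 0 0;0 0 0 0 0 0 0;0 0 0 0 0 0 0"

```text
clock: 5.9
tcp_pos: [0.4775, -0.238, 0.2261]
orientation: [1.105, 1.273, -1.105]
contact_force: [-0.2, 1.2, 0.0]
grip_width: 0.0002
```

>>> apply_moves:
  increments: "0 0.01 0 0 0 0 0;0 0.01 0 0 0 0 0;0 0.002 0 0 0 0 0;0 0.002 0 0 0 0 0;0 0.002 0 0 0 0 0;0 0.001 0 0 0 0 0;0 0 0 0 0 0 0;0 0 0 0 0 0 0"

```text
clock: 6.7
tcp_pos: [0.4778, -0.2384, 0.1995]
orientation: [1.105, 1.273, -1.104]
contact_force: [-1.2, 1.6, 3.3]
grip_width: -0.0001
```

>>> apply_moves:
  increments: "0 0.001 0 0 0 0 0;0 0 0 0 0 0 0;0 0.001 0 0 0 0 0;0 0 0 0 0 0 0;0 0.0005 0 0 0 0 0;0 0 0 0 0 0 0;0 0 0 0 0 0 0;0 0 0 0 0 0 0"

```text
clock: 7.5
tcp_pos: [0.4779, -0.2385, 0.1979]
orientation: [1.106, 1.272, -1.104]
contact_force: [-5.4, 3.1, 14.7]
grip_width: -0.0002
```

```bash
python3 goto.py .478 -.237 .195 0; python3 - <<'E'
from h import *
F=r.grab_frame('side')
print(blobs(F['color'],'red')[0],blobs(F['color'],'blue')[0],blobs(F['color'],'green')[0])
E
```

```text
t 7.5 tcp [ 0.4779 -0.2385  0.1979] F [-5.4172  3.1132 14.694 ] w -0.00020958851954764874 q [-0.1717  0.3508  0.6451  1.9767 -0.2687  0.8979  0.7541]
delta tool [ 0.0029  0.0003 -0.0015] turn units [-0.0047 -0.0052 -0.0077]
[((np.float64(411.2), np.float64(215.2)), 495, (399, 200, 28, 28)), ((np.float64(342.2), np.float64(348.5)), 44, (340, 344, 6, 11))] [((np.float64(498.0), np.float64(253.9)), 142, (492, 248, 13, 13)), ((np.float64(359.3), np.float64(378.6)), 36, (355, 375, 12, 7))] [((np.float64(377.5), np.float64(399.2)), 173, (371, 392, 14, 15))]
```

>>> apply_moves:
  increments: "0 -0.005 0 0 0 0 0;0 -0.015 0 0 0 0 0;0 -0.02 0 0 0 0 0;0 0 0.006 -0.04 0 0 0;0 0 0.008 -0.041 0 0 0;0 0 0.008 -0.041 0 0 0;0 0 0.008 -0.041 0 0 0;50 0 0.008 -0.041 0 0 0"

```text
clock: 8.35
tcp_pos: [0.4868, -0.0299, 0.2369]
orientation: [1.105, 1.271, -1.105]
contact_force: [0.8, -0.1, -0.1]
grip_width: 0.0133
```

>>> apply_moves:
  increments: "50 0.01 0 0 0 0 0;50 0 0 0 0 0 0;50 0 0 0 0 0 0;50 0 0 0 0 0 0;50 0 0 0 0 0 0;50 0 0 0 0 0 0;50 0 0 0 0 0 0;50 0 0 0 0 0 0"

```text
clock: 9.15
tcp_pos: [0.4867, -0.0313, 0.2269]
orientation: [1.105, 1.272, -1.105]
contact_force: [-0.3, 0.1, 0.4]
grip_width: 0.0498
```

```bash
python3 goto.py .4868 -.0299 .069 0
python3 - <<'E'
from h import *
import pickle
f=r.grab_frame('wrist'); cv2.imwrite('pics/w2.png',f['color']); pickle.dump(f,open('w2.pkl','wb'))
C=np.array([.5525,-.1438,0])
for n,x,y,z in(('grip',-49,122,80),('butt',-49,170,80),('hEnd',-49,60,80),('frontwire',-49,152,62),('lipmid',0,54,135)): print(n,proj(f,C+SX*x/1e3+SY*y/1e3+SZ*z/1e3))
print(blobs(f['color'],'orange',60)[0],blobs(f['color'],'blue')[0])
S=r.grab_frame('side');print([blobs(S['color'],c)[0] for c in('red','blue','green')])
E
```

```text
t 9.15 tcp [ 0.4867 -0.0313  0.2269] F [-0.2635  0.1179  0.4324] w 0.04980517425124381 q [-0.5722  0.2083  0.5877  2.0461 -0.144   0.9262  0.233 ]
delta tool [ 0.1579  0.0003 -0.0014] turn units [-0.0061 -0.0003 -0.0012]
grip (np.float64(311.9116402747557), np.float64(225.04826346865943))
butt (np.float64(311.8934067544654), np.float64(161.06060739859305))
hEnd (np.float64(311.9362473955344), np.float64(299.810731771631))
frontwire (np.float64(311.95578558472687), np.float64(182.78865931310224))
lipmid (np.float64(384.8608901344735), np.float64(342.8750368279888))
[((np.float64(313.5), np.float64(223.5)), 3071, (302, 155, 24, 138))] []
[[((np.float64(411.0), np.float64(215.4)), 510, (399, 200, 28, 28)), ((np.float64(346.4), np.float64(350.1)), 160, (340, 344, 14, 14))], [((np.float64(498.3), np.float64(253.9)), 150, (492, 248, 14, 13)), ((np.float64(361.5), np.float64(373.8)), 173, (355, 367, 14, 15))], [((np.float64(377.5), np.float64(399.2)), 173, (371, 392, 14, 15))]]
```

View pics/w2.png

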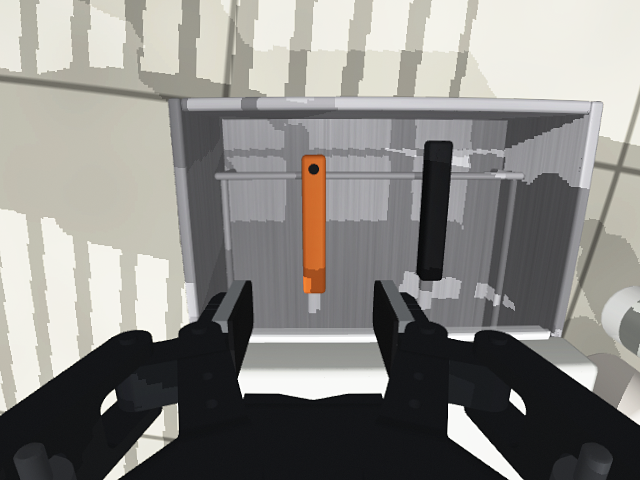

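The wrist view shows the orange handle at (302–326, 155–293), the spoon at (437,210), the front wire at row 176 and the lip at row 333. Everything sits about 4 mm further +y than estimated, so I'm correcting for that. Both keys are back up and green is unchanged.

>>> apply_moves:
  increments: "50 0.02 0.001 -0.003 0 0 0;50 0.03 0 -0.002 0 0 0;50 0.03 0 0 0 0 0;50 0.03 0 0 0 0 0;50 0.025 0 0 0 0 0;50 0.015 0 0 0 0 0;50 0.006 0 0 0 0 0;50 0 0 0 0 0 0"

```text
clock: 10.05
tcp_pos: [0.4866, -0.0261, 0.0703]
orientation: [1.104, 1.273, -1.106]
contact_force: [-0.3, -0.9, 0.7]
grip_width: 0.05
```

```bash
sed -i 's/^TH=/C=np.array([.5529,-.1397,0])\nTH=/' h.py; python3 goto.py .4872 -.0258 .071 0
python3 - <<'E'
from h import *
f=r.grab_frame('wrist'); cv2.imwrite('pics/w3.png',f['color'])
print(blobs(f['color'],'orange',60)[0])
E
```

```text
t 10.05 tcp [ 0.4866 -0.0261  0.0703] F [-0.3185 -0.8809  0.7363] w 0.05002538169927653 q [-0.4382  0.4744  0.4506  2.1593 -0.3696  0.5823  0.4224]
delta tool [-0.0007  0.0006 -0.0002] turn units [-0.0032  0.0007  0.0111]
[((np.float64(312.8), np.float64(293.7)), 10062, (286, 189, 54, 211))]
```

View pics/w3.png

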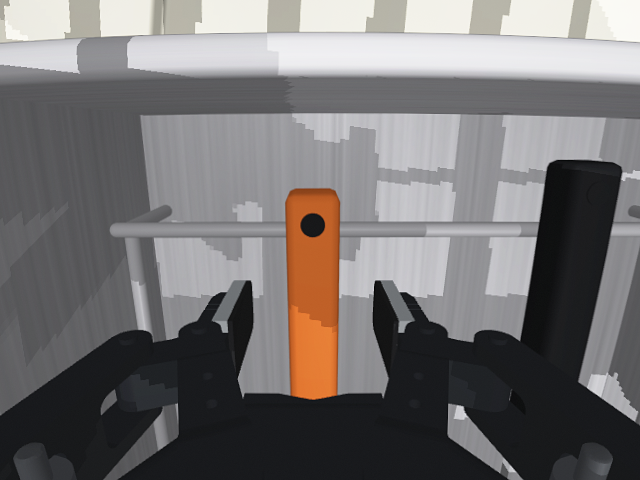

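The handle is centred between the pads (pad edges about 250 and 375, handle 288–338). The pads are well on the blade side of the front wire and clear of the spoon. Closing.

>>> apply_moves:
  increments: "30 0 0 0 0 0 0;10 0 0 0 0 0 0;10 0 0 0 0 0 0;10 0 0 0 0 0 0;10 0 0 0 0 0 0;10 0 0 0 0 0 0;10 0 0 0 0 0 0;10 0 0 0 0 0 0"
  squeeze: 80

```text
clock: 10.9
tcp_pos: [0.4874, -0.0259, 0.0717]
orientation: [1.106, 1.272, -1.104]
contact_force: [-1.5, -0.3, 5.7]
grip_width: 0.0168
```

```bash
python3 goto.py
python3 - <<'E'
from h import *
np.set_printoptions(precision=4,suppress=True)
# tub-frame y-z plan. paddle: grip at s=0 (y 122,z 71 now): butt s=+50, tip s=-252, shank s -62..-162, blade -162..-252; underside 9 below axis
p,A,o=cur()
g=np.array([122.,71.]); W=np.array([-33,62.]); L=np.array([56,119.])
def chk(gy,gz,a):
    a=np.radians(a);u=np.array([np.cos(a),np.sin(a)]);n=np.array([-u[1],u[0]]);G=np.array([gy,gz])
    top=lambda s: 9 if s>-62 else (-3 if s>-162 else -5)
    d=L-G; lip=d@n-top(d@u)-0 if d@u>-252 else 999
    d=W-G; wire=-9-(d@n) if d@u>-252 else 999
    tip=(G-252*u-9*n)
    butt=G+50*u-9*n
    # body corner hood side, finger
    b=G+54*n-42*u; hood=b-np.array([50,165])
    d=np.array([200,125])-G; wall=-9-(d@n) if d@u<50 else 999
    return [round(float(x)) for x in(lip,wire,*tip,*butt,*hood,wall)]
a=0
print('lip wire tip butt bodycorner-rel-hood wall')
path=[(122,79,0)]
# pivot about point 10 mm above rear wire
for a in (4,8,12,16,20,24): 
    t=np.radians(a);u=np.array([np.cos(t),np.sin(t)]);n=np.array([-u[1],u[0]])
    G=np.array([-33,72.])+155*u+9*n; path.append((G[0],G[1],a))
for k in (40,80,120,160,200,230): path.append((G[0]+k*np.cos(t),G[1]+k*np.sin(t),24))
for q in path: print(np.round(q),chk(*q))
E
```

```text
t 10.9 tcp [ 0.4874 -0.0259  0.0717] F [-1.5256 -0.2869  5.7335] w 0.016794608215083287 q [-0.4389  0.4717  0.4516  2.1587 -0.3696  0.583   0.4225]
lip wire tip butt bodycorner-rel-hood wall
[122  79   0] [43, 8, -130, 70, 172, 70, 30, -32, 999]
[121.  92.   4.] [35, 10, -130, 65, 172, 86, 25, -22, 999]
[119. 102.   8.] [16, 10, -129, 59, 170, 101, 20, -15, 999]
[117. 113.  12.] [9, 10, -128, 52, 168, 115, 14, -8, 999]
[114. 123.  16.] [3, 10, -126, 45, 164, 129, 8, -1, 999]
[110. 133.  20.] [-4, 9, -124, 39, 160, 142, 2, 5, 999]
[105. 143.  24.] [-11, 9, -122, 33, 154, 155, -5, 11, 999]
[141. 160.  24.] [1, 9, -85, 49, 191, 172, 31, 27, 46]
[178. 176.  24.] [1, 9, -49, 65, 227, 188, 68, 43, 46]
[215. 192.  24.] [3, 999, -12, 81, 264, 204, 104, 59, 46]
[251. 208.  24.] [3, 999, 25, 98, 300, 220, 141, 76, 46]
[288. 225.  24.] [999, 999, 61, 114, 337, 237, 177, 92, 46]
[315. 237.  24.] [999, 999, 89, 126, 364, 249, 205, 104, 46]
```

```bash
cat > plan.py <<'E'
from h import *
np.set_printoptions(precision=4,suppress=True)
W=np.array([-33,62.]); L=np.array([56,119.]); PX=-.048
def chk(gy,gz,a):
    a=np.radians(a);u=np.array([np.cos(a),np.sin(a)]);n=np.array([-u[1],u[0]]);G=np.array([gy,gz])
    top=lambda s: 9 if s>-62 else (-3 if s>-162 else -5)
    d=L-G; lip=min(d@n-top(d@u), d@n-top(d@u+3)) if d@u>-252 else 999
    d=W-G; wire=-9-(d@n) if d@u>-252 else 999
    tip=(G-252*u-9*n); butt=G+50*u-9*n; b=G+54*n-42*u-np.array([50,165])
    d=np.array([200,125])-G; wall=-9-(d@n) if d@u<50 else 999
    return [round(float(x)) for x in(lip,wire,*tip,*butt,*b,wall)]
t=np.radians(17);u=np.array([np.cos(t),np.sin(t)]);n=np.array([-u[1],u[0]])
G=W+20*n; k=(132-G[0])/u[0]; B=G+k*u
E
python3 - <<'E'
from plan import *
p,A,o=cur(); 
t0=np.array([(p-C)@SY*1e3,p[2]*1e3]); print('now',t0,(p-C)@SX)
way=[(*t0,0),(t0[0]+1,t0[1]+8,0)]+[(t0[0]+1+(B[0]-t0[0]-1)*f,t0[1]+8+(B[1]-t0[1]-8)*f,17*f) for f in np.arange(1,9)/8]
way+=[(*(B+205*u*f),17) for f in np.arange(1,9)/8]
for i,q in enumerate(way):
    print(np.round(q),chk(*q))
    if i:
        a=way[i-1]; t=np.radians(a[2]); d=np.array(q)-a
        print('   row x %.4f z %.4f wy %.3f'%(-(-np.sin(t)*d[0]+np.cos(t)*d[1])/1e3,-(np.cos(t)*d[0]+np.sin(t)*d[1])/1e3,np.radians(d[2])/.12))
E
```

```text
now [121.8548  71.7085] -0.048802013484063676
[122.  72.   0.] [50, 1, -130, 63, 172, 63, 30, -39, 999]
[123.  80.   0.] [42, 9, -129, 71, 173, 71, 31, -31, 999]
   row x -0.0080 z -0.0010 wy 0.000
[124.  86.   2.] [38, 10, -127, 68, 174, 79, 30, -26, 999]
   row x -0.0067 z -0.0011 wy 0.309
[125.  93.   4.] [34, 10, -125, 65, 176, 88, 29, -21, 999]
   row x -0.0067 z -0.0014 wy 0.309
[126. 100.   6.] [30, 11, -123, 63, 177, 96, 29, -16, 999]
   row x -0.0066 z -0.0016 wy 0.309
[127. 107.   8.] [26, 11, -120, 60, 178, 105, 28, -11, 999]
   row x -0.0065 z -0.0019 wy 0.309
[129. 113.  11.] [22, 12, -117, 58, 179, 114, 27, -6, 999]
   row x -0.0065 z -0.0021 wy 0.309
[130. 120.  13.] [18, 12, -114, 56, 180, 122, 27, -2, 999]
   row x -0.0064 z -0.0024 wy 0.309
[131. 127.  15.] [15, 11, -110, 53, 181, 131, 26, 3, 999]
   row x -0.0063 z -0.0026 wy 0.309
[132. 133.  17.] [11, 11, -106, 51, 182, 139, 26, 8, 999]
   row x -0.0062 z -0.0028 wy 0.309
[157. 141.  17.] [11, 11, -82, 59, 207, 147, 51, 15, 19]
   row x 0.0000 z -0.0256 wy 0.000
[181. 148.  17.] [11, 11, -57, 66, 231, 154, 75, 23, 19]
   row x 0.0000 z -0.0256 wy 0.000
[206. 156.  17.] [11, 999, -33, 74, 256, 162, 100, 30, 19]
   row x 0.0000 z -0.0256 wy 0.000
[230. 163.  17.] [13, 999, -8, 81, 280, 169, 124, 38, 19]
   row x 0.0000 z -0.0256 wy 0.000
[255. 171.  17.] [13, 999, 16, 89, 305, 177, 149, 45, 19]
   row x 0.0000 z -0.0256 wy 0.000
[279. 178.  17.] [13, 999, 41, 96, 329, 184, 173, 53, 19]
   row x 0.0000 z -0.0256 wy 0.000
[304. 186.  17.] [999, 999, 65, 104, 354, 192, 198, 60, 19]
   row x -0.0000 z -0.0256 wy 0.000
[328. 193.  17.] [999, 999, 90, 111, 378, 199, 222, 68, 19]
   row x 0.0000 z -0.0256 wy 0.000
```

>>> apply_moves:
  increments: "10 -0.002 0 0 0 0 0;10 -0.002 0 0 0 0 0;10 -0.002 0 0 0 0 0;10 -0.002 0 -0.001 0 0 0;10 0 0 0 0 0 0;10 0 0 0 0 0 0;10 0 0 0 0 0 0;10 0 0 0 0 0 0"
  squeeze: 100

```text
clock: 11.7
tcp_pos: [0.4867, -0.025, 0.0787]
orientation: [1.105, 1.273, -1.105]
contact_force: [-1.4, 0.3, -1.9]
grip_width: 0.0161
```

>>> apply_moves:
  increments: "10 -0.0067 0 -0.0011 0 0.309 0;10 -0.0067 0 -0.0014 0 0.309 0;10 -0.0066 0 -0.0016 0 0.309 0;10 -0.0065 0 -0.0019 0 0.309 0;10 0 0 0 0 0 0;10 0 0 0 0 0 0;10 0 0 0 0 0 0;10 0 0 0 0 0 0"

```text
clock: 12.5
tcp_pos: [0.4859, -0.0201, 0.1052]
orientation: [1.203, 1.388, -1.038]
contact_force: [0.9, 0.3, -1.8]
grip_width: 0.0157
```

```bash
cat > see.py <<'E'
import sys
from plan import *
p,A,o=cur(); tilt=np.degrees(np.arctan2(A[:,0]@SY,-A[2,0])); g=((p-C)@SY*1e3,p[2]*1e3)
print('t',o['clock'],'tub y,z',np.round(g,1),'x',(p-C)@SX,'tilt',tilt,'F',o['contact_force'],'M',o['moment'],'w',o['grip_width']); print(chk(*g,tilt))
f=r.grab_frame('scene');d=r.grab_frame('side'); w=r.grab_frame('wrist')
for n,F in(('sc',f),('sd',d),('wr',w)): cv2.imwrite(f'pics/{n}_{sys.argv[1]}.png',F['color'])
def tubpt(s,h):
    t=np.radians(tilt); y=g[0]+s*np.cos(t)-h*np.sin(t); z=g[1]+s*np.sin(t)+h*np.cos(t)
    return C+SX*((p-C)@SX)+SY*y/1e3+SZ*z/1e3
for n,F in(('sc',f),('sd',d),('wr',w)): print(n,'pred butt',np.round(proj(F,tubpt(50,9))),'hEnd',np.round(proj(F,tubpt(-60,9))),'tip',np.round(proj(F,tubpt(-252,-7))),blobs(F['color'],'orange',20)[0])
E
python3 see.py a
```

```text
t 12.5 tub y,z [127.8 105.2] x -0.04949487982556437 tilt 8.480001099363673 F [ 0.8789  0.3006 -1.7675] M [ 0.0126  0.0435 -0.047 ] w 0.015730846208940157
[27, 10, -120, 59, 179, 104, 28, -13, 999]
sc pred butt [316. 214.] hEnd [283. 199.] tip [233. 180.] [((np.float64(307.6), np.float64(213.5)), 96, (301, 207, 16, 14))]
sd pred butt [313. 281.] hEnd [337. 323.] tip [382. 407.] [((np.float64(329.2), np.float64(309.6)), 174, (323, 298, 15, 23))]
wr pred butt [310. 189.] hEnd [310. 462.] tip [311. 665.] [((np.float64(312.4), np.float64(292.6)), 9797, (286, 188, 54, 212))]
```

The grip is holding: the butt sits at the same wrist pixel row and forces are about 2 N. Continuing the tilt, then starting the draw.

>>> apply_moves:
  increments: "10 -0.0065 0 -0.0021 0 0.309 0;10 -0.0065 0 -0.0024 0 0.309 0;10 -0.0064 0 -0.0026 0 0.309 0;10 -0.0064 0 -0.0028 0 0.309 0;10 0 0 0 0 0 0;10 0 0 0 0 0 0;10 0 0 0 0 0 0;10 0 0 0 0 0 0"

```text
clock: 13.45
tcp_pos: [0.4853, -0.0156, 0.1326]
orientation: [1.302, 1.502, -0.965]
contact_force: [0.7, 0.7, -1.5]
grip_width: 0.0162
```

```bash
python3 see.py b; python3 -c "
import cv2
a=cv2.imread('pics/sc_b.png')[140:290,190:370];cv2.imwrite('pics/sc_bz.png',cv2.resize(a,None,fx=4,fy=4,interpolation=cv2.INTER_CUBIC))"
```

```text
t 13.45 tub y,z [132.4 132.6] x -0.04944052416377905 tilt 16.981796315535473 F [ 0.6591  0.677  -1.4822] M [-0.199  -0.0567 -0.0176] w 0.01615992986135376
[12, 10, -106, 50, 183, 139, 26, 7, 999]
sc pred butt [316. 204.] hEnd [284. 194.] tip [237. 185.] [((np.float64(309.6), np.float64(205.5)), 104, (302, 200, 16, 11))]
sd pred butt [312. 272.] hEnd [336. 316.] tip [378. 403.] [((np.float64(330.1), np.float64(305.7)), 226, (322, 293, 18, 26))]
wr pred butt [310. 189.] hEnd [310. 461.] tip [311. 665.] [((np.float64(312.5), np.float64(292.5)), 9804, (286, 188, 54, 212))]
```

View pics/sc_bz.png

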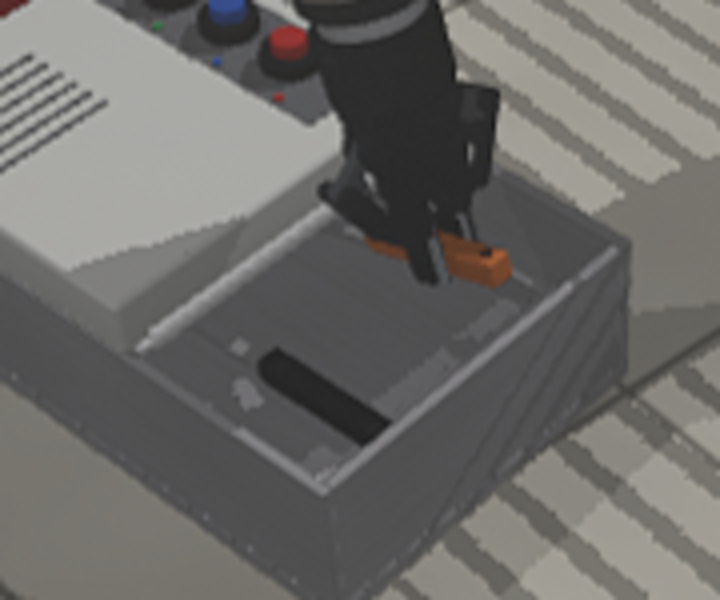

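The paddle is tilted, with the orange butt at about (485,265) in the crop, rising above the end wall. The spoon and red key are undisturbed and the gripper is clear of the hood lip. Drawing out along the axis.

>>> apply_moves:
  increments: "10 0 0 -0.01 0 0 0;10 0 0 -0.015 0 0 0;10 0 0 -0.015 0 0 0;10 0 0 -0.015 0 0 0;10 0 0 -0.015 0 0 0;10 0 0 -0.01 0 0 0;10 0 0 0 0 0 0;10 0 0 0 0 0 0"

```text
clock: 14.4
tcp_pos: [0.4748, 0.0595, 0.1563]
orientation: [1.303, 1.501, -0.964]
contact_force: [0.7, -0.3, -1.7]
grip_width: 0.0161
```

```bash
python3 see.py c
```

```text
t 14.4 tub y,z [208.3 156.3] x -0.04926752613950149 tilt 16.982842771042183 F [ 0.6806 -0.2958 -1.6884] M [-0.268  -0.0728 -0.0005] w 0.016122022879416966
[12, 999, -30, 74, 259, 162, 102, 31, 19]
sc pred butt [341. 211.] hEnd [306. 201.] tip [256. 190.] [((np.float64(333.7), np.float64(212.4)), 137, (325, 206, 18, 13))]
sd pred butt [296. 241.] hEnd [319. 284.] tip [360. 367.] [((np.float64(313.5), np.float64(273.5)), 228, (306, 260, 17, 27))]
wr pred butt [310. 187.] hEnd [311. 461.] tip [312. 665.] [((np.float64(312.4), np.float64(292.2)), 9807, (286, 188, 54, 212))]
```

>>> apply_moves:
  increments: "10 0 0 -0.015 0 0 0;10 0 0 -0.02 0 0 0;10 0 0 -0.02 0 0 0;10 0 0 -0.02 0 0 0;10 0 0 -0.02 0 0 0;10 0 0 -0.02 0 0 0;10 0 0 -0.01 0 0 0;10 0 0 0 0 0 0"

```text
clock: 15.35
tcp_pos: [0.458, 0.1788, 0.193]
orientation: [1.302, 1.502, -0.963]
contact_force: [0.4, -0.0, -1.8]
grip_width: 0.0163
```

```bash
python3 see.py d; python3 -c "
import cv2
a=cv2.imread('pics/sc_d.png')[90:330,130:450];cv2.imwrite('pics/sc_dz.png',cv2.resize(a,None,fx=2.5,fy=2.5,interpolation=cv2.INTER_CUBIC))"
```

```text
t 15.35 tub y,z [328.7 193. ] x -0.04905606993033694 tilt 17.015234691420495 F [ 0.3756 -0.0176 -1.7899] M [-0.239  -0.018  -0.0519] w 0.016321283827885395
[999, 999, 90, 111, 379, 199, 223, 67, 18]
sc pred butt [387. 225.] hEnd [347. 213.] tip [289. 201.] [((np.float64(350.0), np.float64(221.4)), 22, (345, 217, 13, 8)), ((np.float64(378.7), np.float64(225.1)), 109, (369, 220, 19, 13))]
sd pred butt [273. 195.] hEnd [293. 235.] tip [332. 313.] [((np.float64(288.3), np.float64(224.7)), 215, (281, 210, 16, 29))]
wr pred butt [310. 183.] hEnd [311. 458.] tip [312. 664.] [((np.float64(312.4), np.float64(292.3)), 9778, (286, 188, 54, 212))]
```

View pics/sc_dz.png

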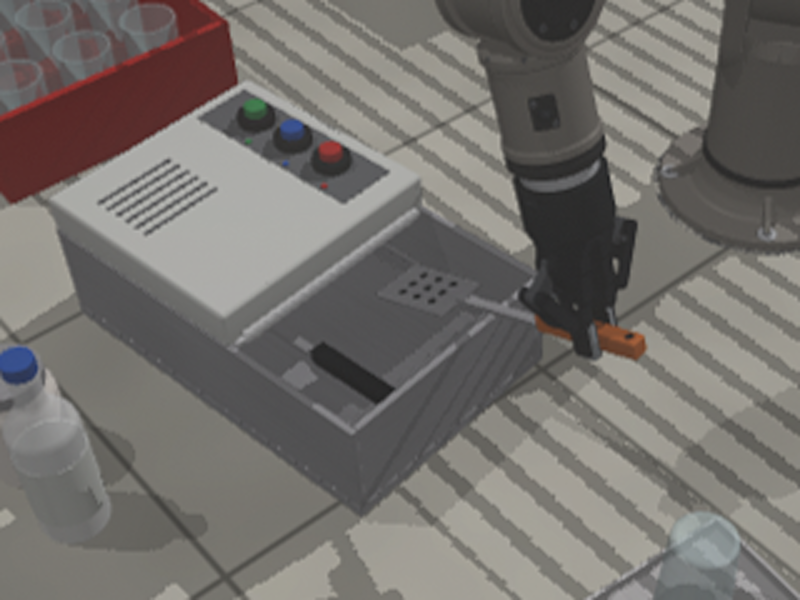

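The whole perforated blade is now in the opening, clear of the lip (about (430,285) in the crop), and the spoon is undisturbed. Lifting straight up.

>>> apply_moves:
  increments: "10 -0.01 0 -0.003 0 0 0;10 -0.019 0 -0.0058 0 0 0;10 -0.019 0 -0.0058 0 0 0;10 -0.019 0 -0.0058 0 0 0;10 -0.019 0 -0.0058 0 0 0;10 -0.019 0 -0.0058 0 0 0;10 -0.019 0 -0.0058 0 0 0;10 -0.019 0 -0.0058 0 0 0"

```text
clock: 16.3
tcp_pos: [0.4581, 0.1768, 0.3437]
orientation: [1.305, 1.5, -0.966]
contact_force: [0.5, 0.7, -2.2]
grip_width: 0.0161
```

>>> apply_moves:
  increments: "10 -0.015 0 -0.0045 0 0 0;10 -0.01 0 -0.003 0 0 0;10 -0.005 0 -0.0015 0 0 0;10 0 0 0 0 0 0;10 0 0 0 0 0 0;10 0 0 0 0 0 0;10 0 0 0 0 0 0;10 0 0 0 0 0 0"

```text
clock: 17.1
tcp_pos: [0.4579, 0.1777, 0.3732]
orientation: [1.303, 1.502, -0.965]
contact_force: [0.5, 0.1, -0.4]
grip_width: 0.0162
```

```bash
python3 see.py e; python3 goto.py; python3 -c "
import cv2
a=cv2.imread('pics/sd_e.png');b=cv2.imread('pics/side0.png');
print([ (x.shape) for x in (a,b)]); cv2.imwrite('pics/fin.png',a)"
```

```text
t 17.1 tub y,z [327.6 373.2] x -0.04931224073207586 tilt 16.9807054880334 F [ 0.5372  0.1244 -0.441 ] M [-0.1708 -0.0431  0.0321] w 0.016155069694067187
[999, 999, 89, 291, 378, 379, 222, 248, 191]
sc pred butt [395. 155.] hEnd [349. 146.] tip [284. 140.] [((np.float64(385.6), np.float64(157.0)), 180, (375, 151, 21, 14))]
sd pred butt [268. 132.] hEnd [291. 175.] tip [334. 261.] [((np.float64(284.7), np.float64(163.8)), 287, (277, 146, 18, 34))]
wr pred butt [310. 189.] hEnd [310. 462.] tip [311. 665.] [((np.float64(312.5), np.float64(292.3)), 9791, (286, 188, 54, 212))]
t 17.25 tcp [0.458  0.1777 0.3735] F [-0.0615  0.645  -1.4912] w 0.016217753597686957 q [-0.6038  0.0417  0.3018  1.8736 -0.3283  1.1982 -0.0457]
[(480, 640, 3), (480, 640, 3)]
```

View pics/fin.png

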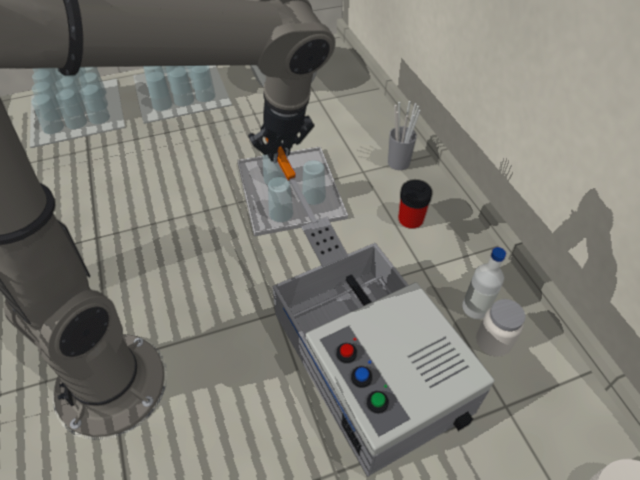

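The paddle is held high in the air. The handle is at (285,164) and the blade tip near (330,258), which matches the prediction of (334,261). The keys are up, and the spoon and glasses are where they were. Handing in.

```bash
python3 -c "
from bench import r
print(r.hand_in())"
```

```text
the job is handed in; nothing more can be done
None
```

The job is done and handed in at about 17 s of robot time; `hand_in` reports no verdict.

**Keys:** I pressed red, then blue, each down to its hard stop (about 20 N and 15 N) and let each back up. Green was never touched. The side camera showed all three keys up again afterwards.

**Paddle:** I gripped the orange handle about 17 mm towards the butt from its grip point. I lifted it 8 mm, tilted it 17° handle-up, drew it about 205 mm out along its own axis, then lifted it straight up. The measured force stayed within about 2 N throughout, so nothing was forced against the machine.

**Last checks:**
- By my reckoning the lowest point, the blade tip, is about 291 mm high. That is about 126 mm above the hood top at 165 mm.
- In the wrist view the handle had not slipped, and the blade appeared where predicted in the side view.
- By eye, the spoon and glasses looked unmoved in the last side picture; I did not measure them.

**Disagreement:** the fixed cameras and the wrist camera differed by about 4 mm along y, so I used the wrist view for the grasp. No check failed.

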